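# Start the spindle of a pipe vise in its threaded yoke and hold it

## Robot

A 7-joint arm with a two-finger parallel gripper is mounted at the origin on the work surface. World frame = base frame: x ahead of the robot, y to its left, z up, the work surface at z = 0. Lengths are in m, angles in rad, forces in N, time in s.
With the tool pointing down it reaches from about 0.425 to 1.025 m from the base axis. Payload 9.4 kg.
Tool frame: the origin (TCP) lies midway between the tips of the shut fingers; the grasp point (between the pads) lies env.grip_depth behind it (env.grip_depth is the distance from the TCP to the grasp point, in m); z points along the fingers, y is the line along which they close (so a half turn about z gives the same grasp; the last joint's range is limited). The gripper opens to 93 mm and grips with 3 to 60 N. Pads are 15 mm wide; open, the fingers measure 128 mm over their backs; the gripper's body (75 mm by 188 mm) begins 65 mm behind the grasp point.
Start: joints at [1.186, 0.599, -0.003, 1.599, 0.002, 0.943, -0.08], TCP at [0.22, -0.691, 0.219] pointing down, gripper open.
Joint ranges: [-2.57, 2.57], [-0.35, 1.97], [-1.29, 1.29], [0.11, 2.56], [-1.05, 4.19], [0.11, 1.86], [-2.63, 2.63]. Speed limits (rad/s): [2.22, 2.22, 3.01, 3.01, 3.14, 3.14, 3.14].

## Interface

Orientations are given as a unit quaternion [x, y, z, w].
In Python, from station import env gives the robot as it stands.
- The arm moves only by the tool carry_out, never from a script. Its argument "plan" is a list of rows, each a list of 3 entries, a list of its own where there are three numbers: the turn, a rotation vector about the tool's x, y, z in degrees, then the shift along the tool's x, y, z in mm, then the finger opening in mm, from 0 to 93. A call has 1 to 5 rows; each row shifts and turns the commanded pose from where the row before left it, along the tool's axes as they then stand; what a row does not reach is not made up. A row lasts 1/8 s, in which the tool goes at most 62.5 mm and 10.7 degrees, less where a joint would pass 70% of its speed; a pose out of reach is approached as far as the arm can. A call with a gripper value outside its range is refused whole. The fingers move at their own pace and stop on an object; "newtons" is the grip in N (left out, the last holds). Time passes only in rows, so rows that do not move let the fingers close. It gives the time, the measured TCP pose, the force, the opening and the grip force at its end, in the units of the state.
- env.get_state(): the state, without advancing time (a new reading comes with each control period).
- env.capture(name): name is "scene" or "side" or "wrist"; returns a dict with "pixels" (420x560x3 uint8, blue, green, red), "vertical_fov" (degrees; the focal length in pixels is half the picture's height over the tangent of half this angle, whatever the lens; pixels are square), "cx", "cy" (the principal point, pixels), "eye" and "attitude" of the camera in the world. Camera axes: x right, y up, looking along -z (the intrinsics and any distortion apply to the point x, -y, -z); pixel columns grow to the right and rows downward; lengths in m; the calibration is good to about 2 mm. A picture is of the moment at which its call begins. There is no depth.
- env.finish_job(): hands the job in; it is judged then, once.
The state is a dict: "t": time; "q": joint angles; "qvel": joint speeds; "joint_efforts": joint torques, N m; "tool_pos": TCP position; "tcp_rot": TCP orientation; "force": force on the tool from outside, world axes, zero at the start; "wrist_torque": the same for the moment, N m; "grip_width": finger opening in m; "gripper_force": force on a finger pad.
Only numpy, scipy, OpenCV 4.12 (cv2) and the standard library are available. Lean on these libraries where they do the work, as an engineer would, in place of code of your own. Each camera call takes 0.05 s, during which the arm holds its last target. There are 200 camera calls.

## Task

The pipe vise is being put back together: its spindle has only been stood in the threaded boss of the yoke and has not caught. Without forcing it, turn the spindle backward (anticlockwise from above) by its head until you feel it drop off the start of the thread, then turn it forward (clockwise) one full turn, and finish with the gripper still holding the head, at rest, so that the upper jaw can be slipped onto its nose from below. Leave everything else on the bench where it is.

Things in the scene. Friction and masses are not known exactly. Their poses are not given: they have to be found in the camera images.
- pipe_vise: Red cast bench yoke pipe vise, bolted down. Foot 110 mm (its x) by 190 mm (its y); an open yoke in its y-z plane, 140 mm wide, 28 mm thick, carries at its crown a round vertical threaded boss, 58 mm outside, from 129 to 165 mm above the bench; nothing of the vise is higher. Origin: centre of the foot's underside, straight below the boss; z up.
- vise_mouth (a point): Centre of the boss's top face, 165 mm above the bench, on the thread's vertical axis. Right-hand one-start thread, 30 mm diameter, 6 mm pitch, 1.6 mm axial and 0.6 mm radial play: clockwise from above drives the spindle down 6 mm a turn. The spindle does not turn by itself when released.
- spindle: Loose steel spindle, 151 mm long, about 0.7 kg, standing in the boss, leaning up to 0.05 rad: plain nose 23 mm across and 40 mm long, 75 mm of 30 mm thread, then a round fluted head (top about 275 mm above the bench). Origin: centre of the nose's lower end; z up its axis. At first its thread end rests on top of the boss's first thread.
- spindle_grip (a point): Centre of the spindle's head: a round grip of 40 mm diameter, 36 mm tall, 133 mm above the spindle's origin; grip any diameter. Turned anticlockwise it climbs 1 mm per rad and after 0.4 to 2.2 rad passes the thread's start; let down or pressed lightly (under 10 N) it then drops 6 mm onto the next thread. A gripper that holds it up stops it dropping.
- thread_end (a point): Point on the spindle: the lower end of its thread, on the crest, 15 mm out along the spindle's own +x and 40 mm above its origin. Its direction from the axis tells how far the spindle has turned (anticlockwise from above is backward); it is the part that rides on the boss's thread and drops.
- upper_jaw: Bystander: red upper V jaw of the vise, 40 x 98 x 52 mm, lying on the bench to the vise's left. Origin under its centre.
- tommy_bar: Bystander: the spindle's steel tommy bar, 190 mm long, 11 mm thick, lying on the bench to the vise's right. Origin under its middle.
- grease_tin: Bystander: yellow grease tin, 76 mm diameter, 62 mm tall. Origin under its centre.
- wire_brush: Bystander: hand brush with a wooden handle, about 200 mm long, lying on the bench.
- wrench: Bystander: double open-ended steel spanner, 190 mm long, lying on the bench. Origin under its middle.
- pipe_end: Bystander: short steel pipe standing on end, 48 mm diameter, 90 mm tall. Origin under its centre.
- hammer: Bystander: hammer with a wooden handle, about 280 mm long, lying on the bench.
Things that resemble listed ones, but are neither listed nor needed, are in the scene too. What is shaped like the spindle but orange or pink is not meant.

How it is judged:
By the outcome, as a careful person would: the job done as asked, in the order asked, and still so for the second after the job is handed in, while the arm keeps its last pose, push and grip.
It also fails if it takes over 72 s, if anything falls off the work surface, if the arm or the gripper's body presses on something with over 40 N, if the wrist force passes 120 N, or if a joint passes its speed limit or range.

## Working session

There is one attempt and no reset: what is moved stays moved. The work goes in short steps, Python scripts to look and compute and a tool call to move; the robot and the scene stay as the last step left them, time stands still between calls to the robot, and variables do not carry over. Pictures are saved under pics/ and viewed, at most 10 in all, crops included, and the job is handed in when it is done.

Besides the shell and the picture viewer there is one more tool, called after "Call:" as name(argument=value, ...) on one line, values as JSON. carry_out: Moves the arm, as the interface text tells. Its arguments: {"type":"object","properties":{"plan":{"type":"array"},"newtons":{"type":"number"}},"required":["plan"]}

```bash
mkdir -p pics; ls; python3 - <<'E'
from station import env
import cv2
print(env.get_state(), env.grip_depth)
for n in("scene","side"):
    c=env.capture(n); cv2.imwrite(f"pics/{n}0.png",c["pixels"]); print({k:v for k,v in c.items() if k!="pixels"})
E
```

```text
pics
{'t': 0.0, 'q': array([ 1.18634297,  0.6001447 , -0.00252608,  1.60012831,  0.00179882,
        0.94288216, -0.07980165]), 'qvel': array([-6.71088229e-04, -9.23452827e-04,  4.45557801e-04,  2.31689965e-04,
        1.05576878e-03,  6.91661078e-05, -4.98161900e-04]), 'joint_efforts': array([-6.18428548e-04, -7.65063286e+01,  1.49646241e+00, -2.52344531e+01,
       -5.25508483e-02,  1.71667786e-02,  1.27030676e-04]), 'tool_pos': array([ 0.2194414 , -0.69048281,  0.21774663]), 'tcp_rot': array([ 9.88180807e-01,  1.53290847e-01, -1.94001891e-04, -7.55766302e-04]), 'force': array([-0.47486955,  0.00282358, -0.56845906]), 'wrist_torque': array([-0.01316633, -0.01676202,  0.00837582]), 'gripper_force': 0.0, 'grip_width': 0.09255870049433579} 0.0188
{'vertical_fov': 45.498712055712915, 'cx': 285.30897062028356, 'cy': 207.3129728493346, 'eye': array([ 1.26913838, -0.27100169,  1.32142538]), 'attitude': array([0.24896136, 0.17647426, 0.57215733, 0.76125625])}
{'vertical_fov': 49.780123037714894, 'cx': 275.89453795647444, 'cy': 212.8402958027378, 'eye': array([ 0.45585538, -0.79037807,  1.05089917]), 'attitude': array([ 0.35091944, -0.01015517, -0.01502979,  0.93622995])}
```

View pics/scene0.png

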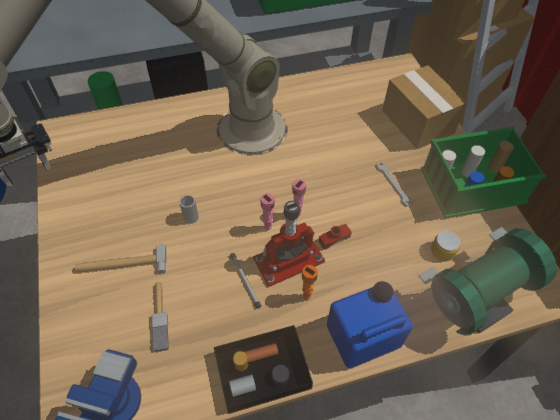

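View pics/side0.png

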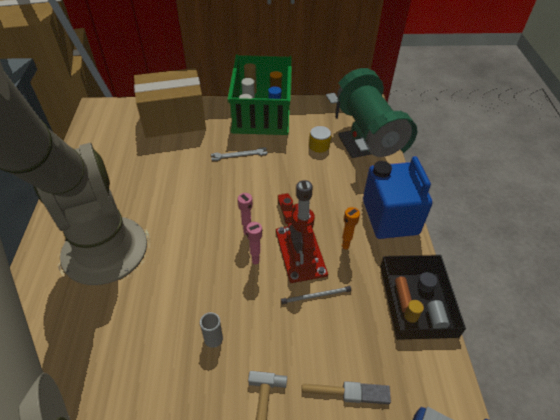

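The scene view shows the grey spindle head at (291,211), the vise foot around (290,258), pink decoys at (268,200) and (299,187), and an orange one at (310,272). The side view shows the head at (305,190). Next I'll enlarge both.

```bash
cat > h.py <<'E'
import numpy as np, cv2
from scipy.spatial.transform import Rotation as R
H,W=420,560
def ray(c,u,v):
    f=H/2/np.tan(np.radians(c["vertical_fov"])/2)
    d=np.array([(u-c["cx"])/f,-(v-c["cy"])/f,-1.])
    d=R.from_quat(c["attitude"]).apply(d); return np.array(c["eye"]),d/np.linalg.norm(d)
def proj(c,P):
    f=H/2/np.tan(np.radians(c["vertical_fov"])/2)
    p=R.from_quat(c["attitude"]).inv().apply(np.atleast_2d(P)-c["eye"])
    return np.c_[c["cx"]+f*p[:,0]/-p[:,2],c["cy"]-f*p[:,1]/-p[:,2]]
def onz(c,u,v,z):
    o,d=ray(c,u,v); return o+d*(z-o[2])/d[2]
def tri(obs):
    A=np.zeros((3,3));b=np.zeros(3)
    for c,u,v in obs:
        o,d=ray(c,u,v);M=np.eye(3)-np.outer(d,d);A+=M;b+=M@o
    return np.linalg.solve(A,b)
E
python3 - <<'E'
from station import env
from h import *
import pickle
C={n:env.capture(n) for n in("scene","side")}
pickle.dump(C,open("c0.pkl","wb"))
a,b=C["scene"],C["side"]
P=tri([(a,291,211),(b,305,190)]);print(P,proj(a,P),proj(b,P))
a1=cv2.resize(a["pixels"][170:310,220:360],(560,560),interpolation=cv2.INTER_CUBIC)[:,:400] if 0 else cv2.resize(a["pixels"][170:310,240:340],(400,560),interpolation=cv2.INTER_CUBIC)
b1=cv2.resize(b["pixels"][160:300,255:355],(400,560),interpolation=cv2.INTER_CUBIC)
cv2.imwrite("pics/z1.png",np.hstack([a1,b1]))
E
```

```text
[ 0.56063242 -0.02830064  0.25817933] [[291.09316756 210.81281513]] [[305.13236245 190.17972589]]
```

View pics/z1.png

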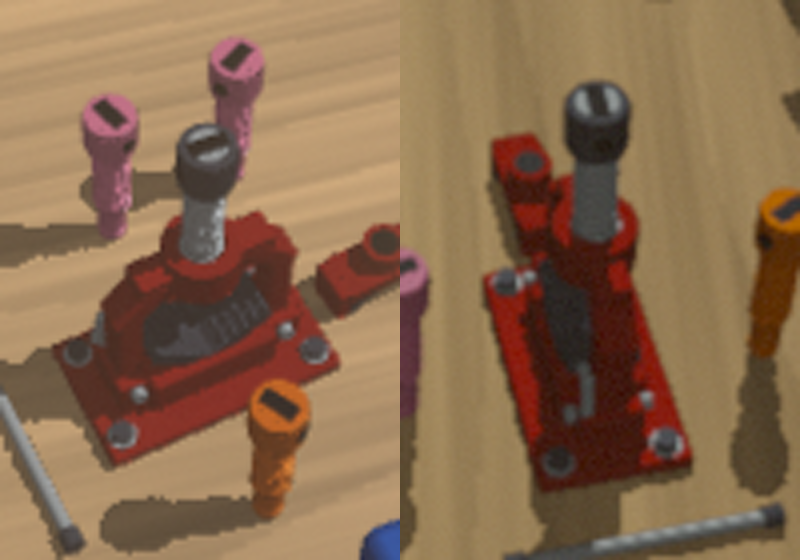

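The crop shows the spindle head's top centre at scene (291.8,205.8) and side (304.5,185). There is a dark slot on the top face. Next I'll triangulate the head and boss.

```bash
python3 - <<'E'
from h import *
import pickle
C=pickle.load(open("c0.pkl","rb"));a,b=C["scene"],C["side"]
S=lambda u,v:(a,240+u/4,170+v/4); T=lambda u,v:(b,255+(u-400)/4,160+v/4)
print("headtop",tri([S(207,143),T(598,101)]))
print("threadbase",tri([S(202,258),T(594,238)]))
for q in [(52,348),(115,466),(340,365)]: print("foot s",onz(*S(*q),0.012))
for q in [(485,275),(545,490),(690,462)]: print("foot d",onz(*T(*q),0.012))
print("pink top",onz(*S(110,115),.15),onz(*S(237,58),.15))
# tool-frame shift from start to above the head
P=np.array([.557,-.028,.36]);t0=np.array([.2194,-.6905,.2177])
print(R.from_quat([.98818,.15329,-.0002,-.00076]).inv().apply(P-t0)*1000)
E
```

```text
headtop [ 0.55772369 -0.02654635  0.27465011]
threadbase [ 0.562842   -0.02765521  0.14685644]
foot s [ 0.52751957 -0.13099916  0.012     ]
foot s [ 0.63464152 -0.11146423  0.012     ]
foot s [0.60055063 0.07208755 0.012     ]
foot d [0.49546564 0.05276373 0.012     ]
foot d [ 0.52909596 -0.13419162  0.012     ]
foot d [ 0.62901123 -0.11488667  0.012     ]
pink top [ 0.42881832 -0.05723829  0.15      ] [0.40359578 0.04742112 0.15      ]
[ 522.42019219 -529.30891781 -141.55745235]
```

Everything checks out: the boss axis is near (0.564,-0.030), and the head top is at (0.558,-0.027,0.275), leaning about 0.05 rad. Rise first, then cross over.

Call:
carry_out(plan=[[[0, 0, 0], [0, 0, -60], 93], [[0, 0, 0], [0, 0, -60], 93], [[0, 0, 0], [30, -30, -20], 93], [[0, 0, 0], [43, -43, 0], 93], [[0, 0, 0], [43, -43, 0], 93]], newtons=20)

```text
t: 0.82
tool_pos: [0.2956, -0.5436, 0.3587]
tcp_rot: [0.988, 0.153, 0.0, 0.0]
force: [1.3, -0.2, 0.5]
grip_width: 0.0929
gripper_force: 0.0
```

Call:
carry_out(plan=[[[0, 0, 0], [43, -43, 0], 93], [[0, 0, 0], [43, -43, 0], 93], [[0, 0, 0], [43, -43, 0], 93], [[0, 0, 0], [43, -43, 0], 93], [[0, 0, 0], [43, -43, 0], 93]])

```text
t: 1.45
tool_pos: [0.4353, -0.2734, 0.3588]
tcp_rot: [0.988, 0.153, 0.0, 0.0]
force: [1.2, -1.0, 0.3]
grip_width: 0.0932
gripper_force: 0.0
```

Call:
carry_out(plan=[[[0, 0, 0], [43, -43, 0], 93], [[0, 0, 0], [43, -43, 0], 93], [[0, 0, 0], [30, -30, 0], 93], [[0, 0, 0], [0, 0, 0], 93], [[0, 0, 0], [0, 0, 0], 93]])

```text
t: 2.08
tool_pos: [0.5098, -0.1302, 0.3584]
tcp_rot: [0.988, 0.153, -0.0, 0.0]
force: [0.1, -0.6, 0.1]
grip_width: 0.093
gripper_force: 0.0
```

```bash
python3 - <<'E'
from station import env
from h import *
s=env.get_state();print(s)
r=R.from_quat(s["tcp_rot"]);print(r.as_matrix().round(3), r.inv().apply(np.array([.5585,-.0268,.36])-s["tool_pos"])*1000)
c=env.capture("wrist");cv2.imwrite("pics/w1.png",c["pixels"]);print(c["eye"],c["attitude"],proj(c,[[.5577,-.0265,.275]]))
E
```

```text
{'t': 2.075, 'q': array([ 0.34547378,  0.22699838, -0.25295228,  1.85853998,  0.06500683,
        1.06452426, -1.19625095]), 'qvel': array([ 0.01781936, -0.00337281,  0.01054343,  0.0012682 ,  0.00012439,
       -0.00181187, -0.00145862]), 'joint_efforts': array([-1.45887181e+00, -4.72558558e+01, -1.99917287e+00, -2.75023681e+01,
       -1.20189451e-01, -9.82082100e-02, -3.47220479e-02]), 'tool_pos': array([ 0.5098016 , -0.13021136,  0.358426  ]), 'tcp_rot': array([ 9.88212221e-01,  1.53089719e-01, -3.43329109e-04,  1.64598647e-04]), 'force': array([ 0.11053821, -0.64450393,  0.13574977]), 'wrist_torque': array([-0.00228075,  0.00716407,  0.02175795]), 'gripper_force': 0.0, 'grip_width': 0.09301006062207078}
[[ 0.953  0.303 -0.001]
 [ 0.303 -0.953 -0.   ]
 [-0.001  0.    -1.   ]] [ 77.70379737 -83.82912474  -1.6491006 ]
[ 0.57682216 -0.10844512  0.52467073] [-0.10374296  0.07606343 -0.58547646  0.80041806] [[168.89862601 121.63154686]]
```

Call:
carry_out(plan=[[[0, 0, 0], [39, -42, 0], 93], [[0, 0, 0], [39, -42, 0], 93], [[0, 0, 0], [0, 0, 0], 93], [[0, 0, 0], [0, 0, 0], 93]])

```text
t: 2.62
tool_pos: [0.5587, -0.0275, 0.3584]
tcp_rot: [0.988, 0.152, -0.0, 0.0]
force: [-0.7, -0.4, 0.4]
grip_width: 0.0932
gripper_force: 0.0
```

```bash
python3 - <<'E'
from station import env
from h import *
s=env.get_state();print(s["tool_pos"],s["q"],s["force"])
c=env.capture("wrist");cv2.imwrite("pics/w2.png",cv2.resize(c["pixels"],(800,600),interpolation=cv2.INTER_CUBIC));import pickle;pickle.dump(c,open("w2.pkl","wb"));print(proj(c,[[.5577,-.0265,.275],[.564,-.03,.165]]))
E
```

```text
[ 0.55867835 -0.02749119  0.358384  ] [ 0.17812183  0.27759199 -0.30037759  1.79108088  0.09252954  1.08730747
 -1.41922958] [-0.65694831 -0.40522446  0.39699128]
[[277.14198919 219.00161952]
 [281.90576613 189.08863131]]
```

View pics/w2.png

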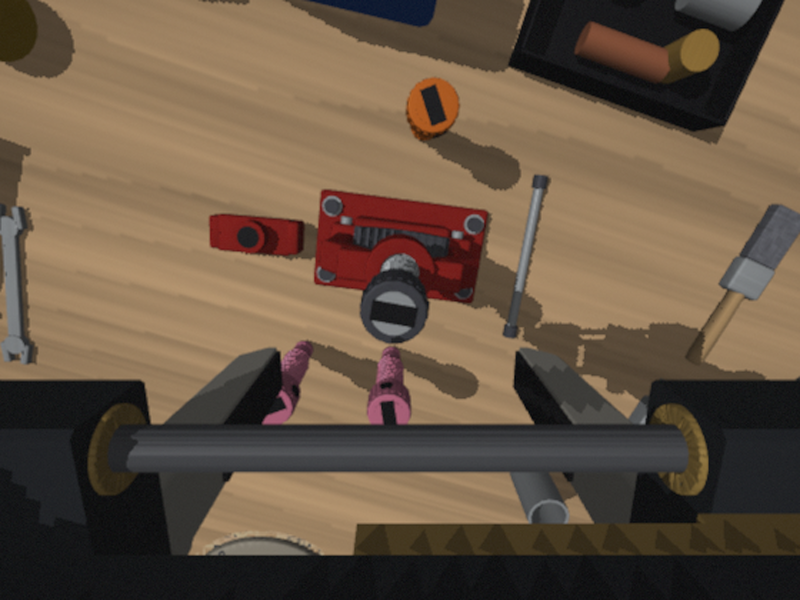

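The wrist view shows the head top at (395,312) in the enlarged picture, so (276.5,218.4) full size against a predicted (277.1,219.0). Good to under 1 mm. The fingers straddle it and are clear of everything, so I'll descend and grip.

Call:
carry_out(plan=[[[0, 0, 0], [0, -0.5, 40], 93], [[0, 0, 0], [0, 0, 40], 93], [[0, 0, 0], [0, 0, 40], 93], [[0, 0, 0], [0, 0, 0], 60], [[0, 0, 0], [0, 0, 0], 46]], newtons=15)

```text
t: 3.3
tool_pos: [0.5595, -0.0263, 0.24]
tcp_rot: [0.988, 0.153, 0.001, 0.0]
force: [0.1, -0.0, 0.4]
grip_width: 0.0772
gripper_force: 0.0
```

Call:
carry_out(plan=[[[0, 0, 0], [0, 0, 0], 42], [[0, 0, 0], [0, 0, 0], 38], [[0, 0, 0], [0, 0, 0], 30], [[0, 0, 0], [0, 0, 0], 30], [[0, 0, 0], [0, 0, 0], 30]])

```text
t: 3.92
tool_pos: [0.5592, -0.0256, 0.2389]
tcp_rot: [0.988, 0.153, 0.0, 0.0]
force: [0.1, -1.6, 3.3]
grip_width: 0.0403
gripper_force: 14.9
```

```bash
cat > look.py <<'E'
from station import env
from h import *
s=env.get_state()
r=R.from_quat(s["tcp_rot"]);x=r.as_matrix()[:,0]
print("t",s["t"],"pos",(s["tool_pos"]*1000).round(2),"yaw",np.degrees(np.arctan2(x[1],x[0])).round(2),"F",s["force"].round(2),"M",s["wrist_torque"].round(3),"q",s["q"].round(3),"grip",s["grip_width"],s["gripper_force"])
E
python3 look.py
```

```text
t 3.925 pos [559.21 -25.6  238.93] yaw 17.63 F [ 0.15 -1.64  3.29] M [-0.429  0.025 -0.026] q [ 0.155  0.391 -0.288  1.947  0.149  0.823 -1.477] grip 0.04025020435561609 14.947430491447449
```

Call:
carry_out(plan=[[[0, 0, 0], [1.5, 2.5, 0], 30], [[0, 0, 0], [0, 0, 0], 30], [[0, 0, 0], [0, 0, 0], 30]])

```text
t: 4.3
tool_pos: [0.561, -0.0268, 0.239]
tcp_rot: [0.988, 0.153, -0.0, -0.0]
force: [-2.3, 0.4, 5.7]
grip_width: 0.0404
gripper_force: 15.0
```

```bash
python3 look.py
```

```text
t 4.3 pos [561.01 -26.85 238.95] yaw 17.65 F [-2.29  0.42  5.7 ] M [ 0.131  0.536 -0.027] q [ 0.158  0.394 -0.288  1.943  0.148  0.826 -1.473] grip 0.0404038029096611 14.966776371002197
```

Call:
carry_out(plan=[[[0, 0, 0], [1.5, 2.5, 0], 30], [[0, 0, 0], [0, 0, 0], 30], [[0, 0, 0], [0, 0, 0], 30]])

```text
t: 4.68
tool_pos: [0.5628, -0.0279, 0.239]
tcp_rot: [0.988, 0.154, -0.0, -0.001]
force: [-3.5, 3.4, 8.2]
grip_width: 0.0398
gripper_force: 15.0
```

```bash
python3 look.py
```

```text
t 4.675 pos [562.79 -27.9  238.98] yaw 17.68 F [-3.49  3.36  8.24] M [0.825 0.976 0.006] q [ 0.16   0.396 -0.288  1.938  0.147  0.828 -1.469] grip 0.03979556307749994 15.00658929347992
```

Call:
carry_out(plan=[[[0, 0, -10], [0, 0, -0.5], 30], [[0, 0, -10], [0, 0, -0.15], 30], [[0, 0, 0], [0, 0, 0], 30]])

```text
t: 5.05
tool_pos: [0.5625, -0.0281, 0.2393]
tcp_rot: [0.946, 0.324, -0.001, -0.001]
force: [-2.7, 3.3, 5.3]
grip_width: 0.0396
gripper_force: 15.0
```

```bash
python3 look.py
```

```text
t 5.05 pos [562.55 -28.11 239.26] yaw 37.8 F [-2.66  3.33  5.27] M [0.86  0.926 0.003] q [ 0.226  0.405 -0.38   1.934  0.195  0.84  -1.168] grip 0.03956621249364161 15.005990266799927
```

Call:
carry_out(plan=[[[0, 0, -10], [0, 0, -0.15], 30], [[0, 0, -5], [0, 0, -0.1], 30], [[0, 0, 0], [0, 0, 0], 30]])

```text
t: 5.42
tool_pos: [0.5622, -0.0282, 0.2395]
tcp_rot: [0.896, 0.444, -0.001, -0.001]
force: [-3.9, 1.9, 6.1]
grip_width: 0.0394
gripper_force: 15.0
```

```bash
python3 look.py
```

```text
t 5.425 pos [562.2  -28.19 239.45] yaw 52.72 F [-3.93  1.94  6.12] M [0.823 1.105 0.006] q [ 0.275  0.413 -0.448  1.931  0.232  0.85  -0.945] grip 0.039418574720163635 15.008721202611923
```

Call:
carry_out(plan=[[[0, 0, -10], [0, 0, -0.15], 30], [[0, 0, -10], [0, 0, -0.15], 30], [[0, 0, 0], [0, 0, 0], 30]])

```text
t: 5.8
tool_pos: [0.5621, -0.0282, 0.2397]
tcp_rot: [0.805, 0.593, -0.001, -0.001]
force: [-4.8, 2.9, 6.2]
grip_width: 0.0399
gripper_force: 15.0
```

```bash
python3 look.py; python3 - <<'E'
from h import *
from station import env
import pickle
C=pickle.load(open("c0.pkl","rb"));a=C["scene"]["pixels"]
b=env.capture("scene")["pixels"];d=env.capture("side")["pixels"]
f=lambda i,y,x:cv2.resize(i[y:y+90,x:x+60],(266,400),interpolation=cv2.INTER_CUBIC)
cv2.imwrite("pics/z2.png",np.hstack([f(a,170,260),f(b,170,260),f(d,150,275)]))
E
```

```text
t 5.8 pos [562.05 -28.18 239.71] yaw 72.79 F [-4.83  2.92  6.23] M [0.872 1.268 0.034] q [ 0.339  0.427 -0.54   1.927  0.281  0.865 -0.646] grip 0.03993221910684958 15.01122772693634
```

View pics/z2.png

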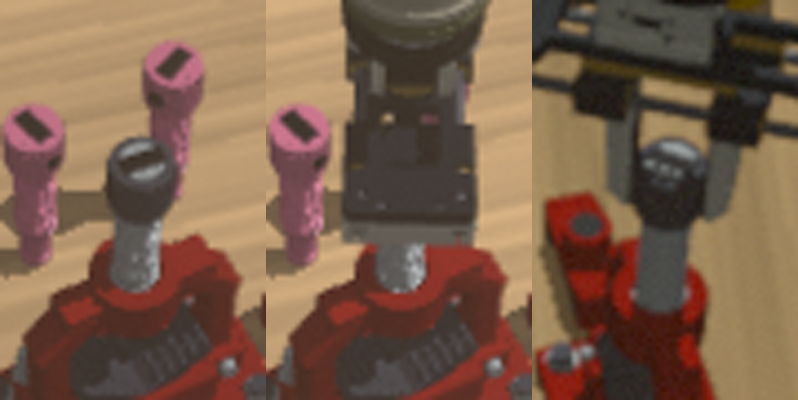

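The side view (right panel) shows the fingers on the head. The top slot at about (670,160) has turned from near-vertical to near-horizontal, so the spindle turns with the gripper. I'll continue backward.

Call:
carry_out(plan=[[[0, 0, -8], [0, 0, -0.13], 30], [[0, 0, -8], [0, 0, -0.13], 30], [[0, 0, 0], [0, 0, 0], 30]])

```text
t: 6.28
tool_pos: [0.5619, -0.0285, 0.2398]
tcp_rot: [0.715, 0.699, -0.001, -0.001]
force: [-4.3, 2.1, 4.9]
grip_width: 0.0398
gripper_force: 15.0
```

```bash
python3 look.py
```

```text
t 6.275 pos [561.9  -28.48 239.83] yaw 88.76 F [-4.34  2.06  4.93] M [0.564 1.256 0.033] q [ 0.389  0.441 -0.613  1.924  0.323  0.879 -0.41 ] grip 0.03977680833634315 15.009734183549881
```

Call:
carry_out(plan=[[[0, 0, -8], [0, 0, -0.13], 30], [[0, 0, -8], [0, 0, -0.13], 30], [[0, 0, 0], [0, 0, 0], 30]])

```text
t: 6.65
tool_pos: [0.5621, -0.029, 0.2398]
tcp_rot: [0.612, 0.791, -0.001, -0.001]
force: [-4.5, 0.9, 1.2]
grip_width: 0.0396
gripper_force: 15.0
```

```bash
python3 look.py
```

```text
t 6.65 pos [562.13 -28.96 239.77] yaw 104.59 F [-4.48  0.91  1.18] M [ 0.33   1.06  -0.022] q [ 0.439  0.457 -0.686  1.921  0.365  0.894 -0.176] grip 0.03961995725094468 15.003279447555542
```

The upward force is falling. I'll lower gently to test for the drop.

Call:
carry_out(plan=[[[0, 0, 0], [0, 0, 0.7], 30], [[0, 0, 0], [0, 0, 0], 30]])

```text
t: 6.9
tool_pos: [0.5626, -0.0293, 0.2395]
tcp_rot: [0.613, 0.79, -0.001, -0.001]
force: [-4.9, 0.4, 3.4]
grip_width: 0.0399
gripper_force: 15.0
```

```bash
python3 look.py
```

```text
t 6.9 pos [562.55 -29.25 239.49] yaw 104.46 F [-4.92  0.44  3.36] M [ 1.020e-01  1.396e+00 -1.000e-03] q [ 0.437  0.456 -0.684  1.921  0.366  0.892 -0.179] grip 0.03986139028692305 15.011558532714844
```

Call:
carry_out(plan=[[[0, 0, 0], [0, 0, 0.8], 30], [[0, 0, 0], [0, 0, 0], 30]])

```text
t: 7.15
tool_pos: [0.5627, -0.0292, 0.2391]
tcp_rot: [0.612, 0.79, -0.001, -0.0]
force: [-6.7, 0.1, 7.4]
grip_width: 0.0397
gripper_force: 15.0
```

```bash
python3 look.py
```

```text
t 7.15 pos [562.7  -29.21 239.13] yaw 104.46 F [-6.67  0.14  7.4 ] M [0.019 1.556 0.013] q [ 0.436  0.457 -0.684  1.921  0.367  0.891 -0.18 ] grip 0.03974157591883829 15.02118855714798
```

Call:
carry_out(plan=[[[0, 0, -8], [0, 0, -0.3], 30], [[0, 0, -8], [0, 0, -0.13], 30], [[0, 0, 0], [0, 0, 0], 30]])

```text
t: 7.52
tool_pos: [0.5627, -0.0294, 0.2383]
tcp_rot: [0.497, 0.868, -0.0, -0.001]
force: [-2.7, 1.1, -7.1]
grip_width: 0.0401
gripper_force: 15.0
```

```bash
python3 look.py
```

```text
t 7.525 pos [562.73 -29.35 238.33] yaw 120.45 F [-2.66  1.13 -7.08] M [ 0.244  0.481 -0.021] q [ 0.485  0.476 -0.759  1.919  0.411  0.908  0.055] grip 0.040086251167056546 14.987255483865738
```

Fz is now -7 N, the spindle's own weight, so it has passed the thread start and hangs in the gripper. Let it down.

Call:
carry_out(plan=[[[0, 0, 0], [0, 0, 2], 30], [[0, 0, 0], [0, 0, 2], 30], [[0, 0, 0], [0, 0, 0], 30]])

```text
t: 7.9
tool_pos: [0.563, -0.0292, 0.2352]
tcp_rot: [0.496, 0.869, -0.0, -0.0]
force: [-2.5, 0.6, -3.4]
grip_width: 0.0397
gripper_force: 15.0
```

```bash
python3 look.py
```

```text
t 7.9 pos [562.98 -29.19 235.16] yaw 120.58 F [-2.52  0.58 -3.45] M [0.159 1.015 0.007] q [ 0.482  0.48  -0.756  1.923  0.416  0.901  0.052] grip 0.03974620741727966 14.99765083193779
```

Call:
carry_out(plan=[[[0, 0, 0], [0, 0, 1], 30], [[0, 0, 0], [0, 0, 0], 30]])

```text
t: 8.15
tool_pos: [0.5632, -0.0293, 0.235]
tcp_rot: [0.495, 0.869, -0.0, 0.0]
force: [-5.7, 0.0, 4.6]
grip_width: 0.04
gripper_force: 15.0
```

```bash
python3 look.py
```

```text
t 8.15 pos [563.22 -29.26 235.01] yaw 120.6 F [-5.68  0.04  4.58] M [-0.096  1.684 -0.046] q [ 0.482  0.48  -0.756  1.923  0.417  0.901  0.051] grip 0.03995334248457739 15.028899908065796
```

It rests again about 4 mm lower. I'll open the fingers briefly so it settles completely, and compare heights in the side view.

```bash
cat > snap.py <<'E'
from station import env
import pickle,sys
pickle.dump({n:env.capture(n) for n in("scene","side","wrist")},open(sys.argv[1]+".pkl","wb"))
E
python3 snap.py a
```

Call:
carry_out(plan=[[[0, 0, 0], [0, 0, -0.5], 50], [[0, 0, 0], [0, 0, 0], 60], [[0, 0, 0], [0, 0, 0], 60], [[0, 0, 0], [0, 0, 0], 60]])

```text
t: 8.8
tool_pos: [0.5635, -0.0292, 0.2348]
tcp_rot: [0.495, 0.869, 0.0, 0.0]
force: [0.2, -0.3, -0.4]
grip_width: 0.0603
gripper_force: 0.0
```

```bash
python3 snap.py b; python3 look.py; python3 - <<'E'
from h import *
import pickle
a,b,o=[pickle.load(open(n,"rb")) for n in("a.pkl","b.pkl","c0.pkl")]
f=lambda i,y,x:cv2.resize(i["pixels"][y:y+90,x:x+60],(266,400),interpolation=cv2.INTER_CUBIC)
cv2.imwrite("pics/z3.png",np.hstack([f(o["side"],160,275),f(a["side"],160,275),f(b["side"],160,275)]))
E
```

```text
t 8.95 pos [563.38 -29.21 234.72] yaw 120.64 F [-0.89  0.64 -0.66] M [ 0.008 -0.129 -0.047] q [ 0.482  0.48  -0.756  1.923  0.417  0.9    0.052] grip 0.06003272425129719 0.0
```

View pics/z3.png

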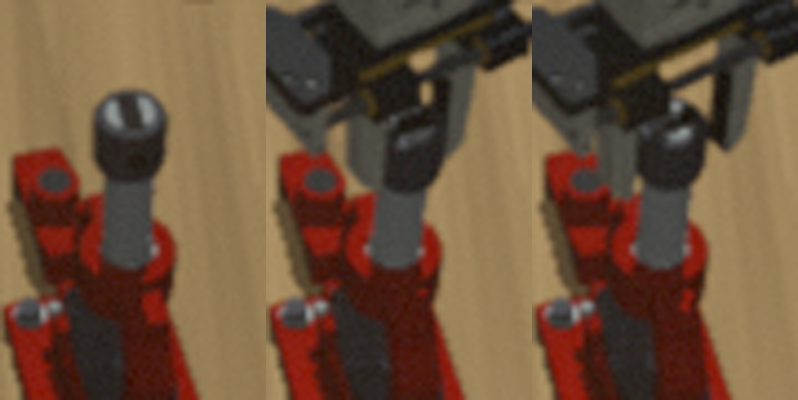

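The right panel shows the head free between the open fingers at about (670,145), and lower than at the start (left panel). The net drop is about 4 mm, which is 6 mm minus the climb, so it did drop. I'll wind back 45° with open fingers for wrist range, then regrip and turn forward 360° in two halves.

Call:
carry_out(plan=[[[0, 0, -9], [0, 0, 0], 60], [[0, 0, -9], [0, 0, 0], 60], [[0, 0, -9], [0, 0, 0], 60], [[0, 0, -9], [0, 0, 0], 60], [[0, 0, -9], [0, 0, 0], 60]], newtons=25)

```text
t: 9.57
tool_pos: [0.5633, -0.0292, 0.2348]
tcp_rot: [0.123, 0.992, -0.0, 0.0]
force: [-0.1, -0.4, 0.5]
grip_width: 0.0599
gripper_force: 0.0
```

Call:
carry_out(plan=[[[0, 0, 0], [0, 0, 0], 48], [[0, 0, 0], [0, 0, 0], 42], [[0, 0, 0], [0, 0, 0], 30], [[0, 0, 0], [0, 0, 0], 30], [[0, 0, 0], [0, 0, 0], 30]])

```text
t: 10.2
tool_pos: [0.5633, -0.0291, 0.2348]
tcp_rot: [0.125, 0.992, -0.0, 0.0]
force: [0.1, 1.3, -0.3]
grip_width: 0.0396
gripper_force: 25.0
```

```bash
python3 look.py
```

```text
t 10.2 pos [563.31 -29.08 234.82] yaw 165.62 F [ 0.07  1.27 -0.35] M [ 0.088 -0.161 -0.09 ] q [ 0.608  0.547 -0.968  1.916  0.547  0.968  0.702] grip 0.039614421482485125 25.00005751848221
```

Call:
carry_out(plan=[[[0, 0, 10], [0, 0, 0.5], 30], [[0, 0, 10], [0, 0, 0.17], 30], [[0, 0, 10], [0, 0, 0.17], 30], [[0, 0, 0], [0, 0, 0], 30]])

```text
t: 10.7
tool_pos: [0.563, -0.0291, 0.2342]
tcp_rot: [0.377, 0.926, -0.001, 0.0]
force: [-2.6, -0.0, 4.7]
grip_width: 0.0398
gripper_force: 25.0
```

```bash
python3 look.py
```

```text
t 10.7 pos [562.98 -29.12 234.24] yaw 135.69 F [-2.57 -0.01  4.7 ] M [-0.135  0.562 -0.11 ] q [ 0.524  0.5   -0.825  1.922  0.46   0.919  0.27 ] grip 0.03982760919846933 25.002072751522064
```

Call:
carry_out(plan=[[[0, 0, 10], [0, 0, 0.17], 30], [[0, 0, 10], [0, 0, 0.17], 30], [[0, 0, 10], [0, 0, 0.17], 30], [[0, 0, 10], [0, 0, 0.17], 30], [[0, 0, 0], [0, 0, 0], 30]])

```text
t: 11.32
tool_pos: [0.5621, -0.0293, 0.2336]
tcp_rot: [0.671, 0.742, -0.001, -0.0]
force: [-5.9, -0.8, 9.7]
grip_width: 0.0396
gripper_force: 25.0
```

```bash
python3 look.py
```

```text
t 11.325 pos [562.15 -29.33 233.56] yaw 95.76 F [-5.88 -0.8   9.71] M [-0.25   1.518 -0.119] q [ 0.403  0.453 -0.636  1.93   0.348  0.872 -0.312] grip 0.03957087664313255 25.01138985157013
```

Call:
carry_out(plan=[[[0, 0, 0], [0, -1, -0.7], 30], [[0, 0, 0], [0, 0, 0], 30]])

```text
t: 11.58
tool_pos: [0.5619, -0.0295, 0.2336]
tcp_rot: [0.671, 0.742, -0.0, -0.0]
force: [-2.0, -1.0, 1.6]
grip_width: 0.0396
gripper_force: 25.0
```

```bash
python3 look.py
```

```text
t 11.575 pos [561.92 -29.45 233.65] yaw 95.77 F [-2.01 -0.98  1.63] M [-0.146  0.529  0.02 ] q [ 0.406  0.452 -0.637  1.931  0.347  0.87  -0.31 ] grip 0.039630547451689244 25.000257790088654
```

Call:
carry_out(plan=[[[0, 0, 10], [0, 0, 0.16], 30], [[0, 0, 10], [0, 0, 0.16], 30], [[0, 0, 10], [0, 0, 0.16], 30], [[0, 0, 10], [0, 0, 0.16], 30], [[0, 0, 0], [0, 0, 0], 30]])

```text
t: 12.2
tool_pos: [0.5614, -0.029, 0.233]
tcp_rot: [0.884, 0.468, -0.001, -0.0]
force: [-5.0, 0.2, 2.2]
grip_width: 0.0396
gripper_force: 25.0
```

```bash
python3 look.py
```

```text
t 12.2 pos [561.35 -29.03 232.97] yaw 55.8 F [-4.99  0.18  2.21] M [ 0.131  1.425 -0.028] q [ 0.276  0.42  -0.45   1.94   0.242  0.836 -0.9  ] grip 0.039613091669698446 25.005182325839996
```

Call:
carry_out(plan=[[[0, 0, 10], [0, 0, 0.17], 30], [[0, 0, 10], [0, 0, 0.17], 30], [[0, 0, 10], [0, 0, 0.17], 30], [[0, 0, 10], [0, 0, 0.17], 30], [[0, 0, 0], [0, 0, 0], 30]])

```text
t: 12.82
tool_pos: [0.5614, -0.0285, 0.2323]
tcp_rot: [0.99, 0.138, -0.001, -0.0]
force: [-5.9, 1.6, 2.8]
grip_width: 0.0393
gripper_force: 25.0
```

```bash
python3 look.py
```

```text
t 12.825 pos [561.37 -28.5  232.33] yaw 15.87 F [-5.91  1.63  2.76] M [ 0.597  1.591 -0.053] q [ 0.145  0.401 -0.267  1.949  0.142  0.812 -1.494] grip 0.039282717791417 25.00447154045105
```

Call:
carry_out(plan=[[[0, 0, 10], [0, 0, 0.17], 30], [[0, 0, 10], [0, 0, 0.17], 30], [[0, 0, 10], [0, 0, 0.17], 30], [[0, 0, 0], [0, 0, 0], 30], [[0, 0, 0], [0, 0, 0], 30]])

```text
t: 13.45
tool_pos: [0.5618, -0.0284, 0.2319]
tcp_rot: [0.993, -0.122, -0.001, -0.0]
force: [-4.9, 2.6, 3.6]
grip_width: 0.04
gripper_force: 25.0
```

```bash
python3 look.py
```

```text
t 13.45 pos [561.79 -28.38 231.88] yaw -13.99 F [-4.88  2.6   3.56] M [ 0.824  1.274 -0.073] q [ 0.046  0.393 -0.131  1.955  0.069  0.8   -1.938] grip 0.040035717925646475 25.001491606235504
```

Call:
carry_out(plan=[[[0, 0, 0], [0, 0, -0.3], 50], [[0, 0, 0], [0, 0, 0], 60], [[0, 0, 0], [0, 0, 0], 60], [[0, 0, -10], [0, 0, 0], 60], [[0, 0, -10], [0, 0, 0], 60]])

```text
t: 14.08
tool_pos: [0.5626, -0.0293, 0.2324]
tcp_rot: [0.999, 0.052, 0.0, 0.0]
force: [-0.6, 0.0, 0.0]
grip_width: 0.0602
gripper_force: 0.0
```

Call:
carry_out(plan=[[[0, 0, -10], [0, 0, 0], 60], [[0, 0, -10], [0, 0, 0], 60], [[0, 0, -10], [0, 0, 0], 60], [[0, 0, -10], [0, 0, 0], 60], [[0, 0, -10], [0, 0, 0], 60]])

```text
t: 14.7
tool_pos: [0.5626, -0.0295, 0.2324]
tcp_rot: [0.883, 0.469, 0.0, 0.0]
force: [0.3, -0.2, -0.4]
grip_width: 0.0603
gripper_force: 0.0
```

Call:
carry_out(plan=[[[0, 0, -10], [0, 0, 0], 60], [[0, 0, -10], [0, 0, 0], 60], [[0, 0, -10], [0, 0, 0], 60], [[0, 0, -10], [0, 0, 0], 60], [[0, 0, -10], [0, 0, 0], 60]])

```text
t: 15.32
tool_pos: [0.5626, -0.0295, 0.2324]
tcp_rot: [0.602, 0.799, 0.0, 0.0]
force: [0.3, -0.2, 0.1]
grip_width: 0.0598
gripper_force: 0.0
```

Call:
carry_out(plan=[[[0, 0, -10], [0, 0, 0], 60], [[0, 0, -10], [0, 0, 0], 60], [[0, 0, -10], [0, 0, 0], 60], [[0, 0, -10], [0, 0, 0], 60], [[0, 0, -10], [0, 0, 0], 60]])

```text
t: 15.95
tool_pos: [0.5626, -0.0296, 0.2324]
tcp_rot: [0.208, 0.978, 0.0, 0.0]
force: [-0.5, -1.0, -0.5]
grip_width: 0.0599
gripper_force: 0.0
```

Call:
carry_out(plan=[[[0, 0, -10], [0, 0, 0], 60], [[0, 0, 0], [0, 0, 0], 60], [[0, 0, 0], [0, 0, 0], 60]])

```text
t: 16.32
tool_pos: [0.5624, -0.0294, 0.2324]
tcp_rot: [0.127, 0.992, 0.0, 0.0]
force: [-0.3, 0.3, 0.1]
grip_width: 0.0602
gripper_force: 0.0
```

```bash
python3 look.py; python3 snap.py d; python3 - <<'E'
from h import *
import pickle
b,d=[pickle.load(open(n,"rb")) for n in("b.pkl","d.pkl")]
f=lambda i,y,x:cv2.resize(i["pixels"][y:y+90,x:x+60],(266,400),interpolation=cv2.INTER_CUBIC)
w=cv2.resize(d["wrist"]["pixels"][170:305,200:290+0],(266,400),interpolation=cv2.INTER_CUBIC)
cv2.imwrite("pics/z4.png",np.hstack([f(b["side"],160,275),f(d["side"],160,275),cv2.resize(d["wrist"]["pixels"][180:330,230:330],(266,400),interpolation=cv2.INTER_CUBIC)]))
E
```

```text
t 16.325 pos [562.39 -29.45 232.36] yaw 165.42 F [-0.29  0.34  0.15] M [ 0.017 -0.122 -0.01 ] q [ 0.605  0.547 -0.963  1.921  0.548  0.962  0.699] grip 0.06021955285894126 0.0
```

View pics/z4.png

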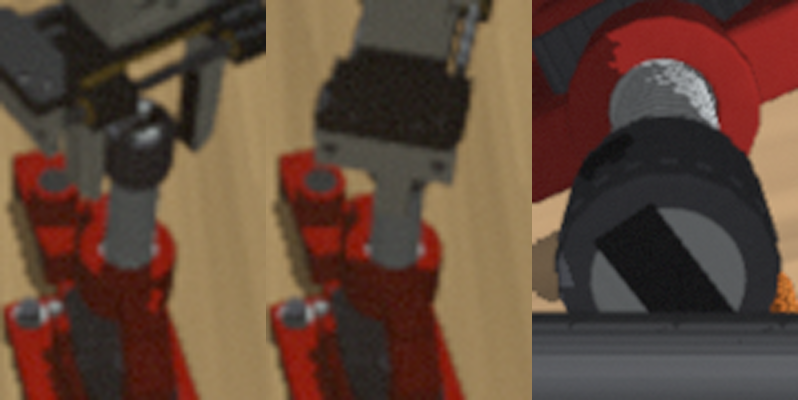

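The wrist panel (right) shows the slot running from (625,225) to (700,310), about 49° clockwise, where 48° is expected for no slip. So regrip and turn the second half.

Call:
carry_out(plan=[[[0, 0, 0], [0, 0, 0], 48], [[0, 0, 0], [0, 0, 0], 42], [[0, 0, 0], [0, 0, 0], 30], [[0, 0, 0], [0, 0, 0], 30], [[0, 0, 0], [0, 0, 0], 30]])

```text
t: 17.1
tool_pos: [0.5625, -0.0289, 0.2325]
tcp_rot: [0.125, 0.992, 0.0, 0.0]
force: [0.8, 2.1, 0.2]
grip_width: 0.0392
gripper_force: 25.0
```

```bash
python3 look.py
```

```text
t 17.1 pos [562.46 -28.92 232.53] yaw 165.65 F [0.77 2.11 0.22] M [ 0.643 -0.241  0.029] q [ 0.606  0.547 -0.964  1.921  0.548  0.962  0.702] grip 0.039164878017443186 24.991968870162964
```

Call:
carry_out(plan=[[[0, 0, 10], [0, 0, 0.3], 30], [[0, 0, 10], [0, 0, 0.16], 30], [[0, 0, 10], [0, 0, 0.16], 30], [[0, 0, 10], [0, 0, 0.16], 30], [[0, 0, 0], [0, 0, 0], 30]])

```text
t: 17.73
tool_pos: [0.562, -0.0292, 0.2318]
tcp_rot: [0.456, 0.89, -0.0, -0.0]
force: [-0.3, 0.9, 2.6]
grip_width: 0.0395
gripper_force: 25.0
```

```bash
python3 look.py
```

```text
t 17.725 pos [562.02 -29.21 231.79] yaw 125.7 F [-0.33  0.91  2.59] M [ 0.263  0.27  -0.105] q [ 0.492  0.487 -0.773  1.928  0.431  0.899  0.125] grip 0.03950633688758924 24.990615248680115
```

Call:
carry_out(plan=[[[0, 0, 10], [0, 0, 0.16], 30], [[0, 0, 10], [0, 0, 0.16], 30], [[0, 0, 10], [0, 0, 0.16], 30], [[0, 0, 10], [0, 0, 0.16], 30], [[0, 0, 0], [0, 0, 0], 30]])

```text
t: 18.35
tool_pos: [0.5617, -0.0291, 0.2311]
tcp_rot: [0.732, 0.681, -0.001, -0.0]
force: [-3.7, 0.8, 6.1]
grip_width: 0.0394
gripper_force: 25.0
```

```bash
python3 look.py
```

```text
t 18.35 pos [561.68 -29.08 231.09] yaw 85.9 F [-3.71  0.84  6.05] M [ 0.335  1.084 -0.115] q [ 0.369  0.445 -0.585  1.936  0.321  0.854 -0.456] grip 0.039358000901958935 24.99095857143402
```

Call:
carry_out(plan=[[[0, 0, 10], [0, 0, 0.16], 30], [[0, 0, 10], [0, 0, 0.16], 30], [[0, 0, 10], [0, 0, 0.16], 30], [[0, 0, 10], [0, 0, 0.16], 30], [[0, 0, 0], [0, 0, 0], 30]])

```text
t: 18.98
tool_pos: [0.5615, -0.0286, 0.2304]
tcp_rot: [0.921, 0.39, -0.001, -0.0]
force: [-4.1, 2.1, 6.8]
grip_width: 0.0397
gripper_force: 25.0
```

```bash
python3 look.py
```

```text
t 18.975 pos [561.51 -28.55 230.42] yaw 45.95 F [-4.09  2.1   6.85] M [ 0.791  1.249 -0.103] q [ 0.239  0.417 -0.399  1.945  0.216  0.823 -1.046] grip 0.03967833160486539 24.991908073425293
```

Call:
carry_out(plan=[[[0, 0, 10], [0, 0, 0.1], 30], [[0, 0, 10], [0, 0, 0.14], 30], [[0, 0, 10], [0, 0, 0.14], 30], [[0, 0, 10], [0, 0, 0.16], 30], [[0, 0, 0], [0, 0, 0], 30]])

```text
t: 19.6
tool_pos: [0.5617, -0.0281, 0.2297]
tcp_rot: [0.999, 0.052, -0.001, -0.0]
force: [-3.1, 3.9, 5.3]
grip_width: 0.0397
gripper_force: 25.0
```

Call:
carry_out(plan=[[[0, 0, 10], [0, 0, 0.16], 30], [[0, 0, 10], [0, 0, 0.16], 30], [[0, 0, 1], [0, 0, 0], 30], [[0, 0, 0], [0, 0, 0], 30], [[0, 0, 0], [0, 0, 0], 30]])

```text
t: 20.23
tool_pos: [0.5619, -0.028, 0.2294]
tcp_rot: [0.992, -0.13, -0.001, -0.0]
force: [-4.1, 4.9, 4.8]
grip_width: 0.0398
gripper_force: 25.0
```

```bash
python3 look.py
```

```text
t 20.225 pos [561.91 -28.02 229.42] yaw -14.88 F [-4.11  4.85  4.77] M [ 1.481  0.799 -0.08 ] q [ 0.037  0.395 -0.12   1.958  0.063  0.793 -1.948] grip 0.039831552293611 24.9895977973938
```

```bash
python3 snap.py e; python3 - <<'E'
from h import *
import pickle
d=pickle.load(open("e.pkl","rb"))
r=lambda i,y,x,h,w:cv2.resize(i["pixels"][y:y+h,x:x+w],(266,400),interpolation=cv2.INTER_CUBIC)
cv2.imwrite("pics/z5.png",np.hstack([r(d["scene"],190,250,120,80),r(d["side"],160,275,90,60),r(d["wrist"],180,230,150,100)]))
E
```

```text
(no output)
```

View pics/z5.png

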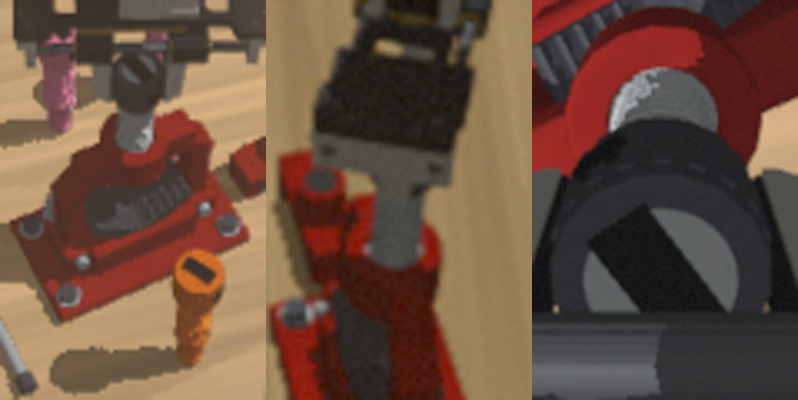

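The slot runs from (620,225) to (695,305) in the wrist panel, the same angle relative to the tool as before. That confirms the full turn without slip. The scene panel shows the head still held at about (138,75) and the vise and neighbours undisturbed. Handing in.

```bash
python3 -c "
from station import env
print(env.finish_job())"
```

```text
the job is handed in; nothing more can be done
None
```

I turned the spindle back about 103° until it came off the thread start and let it down onto the next thread. I then turned it forward 360° in two grips and handed the job in with the gripper holding the head at rest; no verdict came back.

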